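# Square up the cell plates in the stacking jig and lock the row with its keepers

## Robot

A 7-joint arm with a two-finger parallel gripper is mounted at the origin on the work surface. World frame = base frame: x ahead of the robot, y to its left, z up, the work surface at z = 0. Lengths are in m, angles in rad, forces in N, time in s.
With the tool pointing down it reaches from about 0.4 to 0.85 m from the base axis. Payload 10.4 kg.
Tool frame: the origin (TCP) lies on the centre line of the jaws, within the pads' length; the fingertips stand 8 mm ahead of it and the grasp point (between the pads) lies 11 mm behind it (r.finger_overhang is the distance from the TCP to the fingertips, in m); z points along the fingers, y is the line along which they close (so a half turn about z gives the same grasp; the last joint's range is limited). The gripper opens to 87 mm and grips with 3 to 60 N. Pads are 19 mm wide; open, the fingers measure 117 mm over their backs; the gripper's body (75 mm by 190 mm) begins 51 mm behind the grasp point.
Start: joints at [-1.152, 0.332, -0.065, 1.46, 0.022, 1.35, -0.088], TCP at [0.267, 0.565, 0.231] pointing down, gripper open.
Joint ranges: [-2.6, 2.6], [-0.5, 2.12], [-1.47, 1.34], [0.16, 2.42], [-1.27, 4.41], [0.06, 2.06], [-2.6, 2.6]. Speed limits (rad/s): [2.22, 2.22, 2.79, 2.79, 3.14, 3.14, 3.14].

## Interface

Orientations are given as a unit quaternion [x, y, z, w].
In Python, from bench import r, vision gives the robot as it stands.
- The arm moves only by the tool drive_tool, never from a script. Its argument "series" is a list of rows, each a list of 2 entries, a list of its own where there are three numbers: the shift along the world's x, y, z in cm, then the turn about the world's z in degrees. A call has exactly 10 rows; each row shifts and turns the commanded pose from where the row before left it; what a row does not reach is not made up. A row lasts 1/8 s, in which the tool goes at most 62.5 mm and 10.7 degrees, less where a joint would pass 70% of its speed; a pose out of reach is approached as far as the arm can. A call with a gripper value outside its range is refused whole. "hand" is the closure, from 0 (fully open) to 1 (shut), set as the call begins (left out, the last holds). The fingers move at their own pace and stop on an object; "newtons" is the grip in N (left out, the last holds). Time passes only in rows, so rows that do not move let the fingers close, or fill a call up. It gives the time, the measured TCP pose, the force, the opening and the grip force at its end, in the units of the state.
- r.read_state(): the state, without advancing time (a new reading comes with each control period).
- vision.camera(name): name is "scene" or "top"; returns a dict with "color" (480x640x3 uint8, red, green, blue), "intrinsics" (3x3 intrinsics, pixels), "k1" (the pictures are not rectified: a ray, as slopes to the right and down, at radius r is drawn at 1 + k1 r^2 times it, then the intrinsics apply), "R" (3x3) and "t" (3): a world point X has camera coordinates R X + t. Camera axes: x right, y down, z forward; pixel columns grow to the right and rows downward; lengths in m; the calibration is good to about 2 mm. A picture is of the moment at which its call begins. There is no depth.
- r.close_job(): hands the job in; it is judged then, once.
The state is a dict: "time": time; "joint_positions": joint angles; "joint_vel": joint speeds; "joint_torque": joint torques, N m; "ee_pos": TCP position; "eef_rot": TCP orientation; "ft_force": force on the tool from outside, world axes, zero at the start; "torque": the same for the moment, N m; "width": finger opening in m; "grip_force": force on a finger pad.
Only numpy, scipy, OpenCV 4.12 (cv2) and the standard library are available. Lean on these libraries where they do the work, as an engineer would, in place of code of your own. Each camera call takes 0.05 s, during which the arm holds its last target. There are 200 camera calls.

## Task

The five fuel-cell plates in the stacking jig have slumped against the backstop. Without lifting them out of the jig, push the row upright and tight against the backstop, with all edges flush against the side fence, and drop the two red keepers fully home in the jig's two pockets so the row cannot slump again. Push gently, the plates chip easily, and leave the other things on the bench where they are.

Things in the scene. Friction and masses are not known exactly. Their poses are not given: they have to be found in the camera images.
- jig: Aluminium stacking jig, fixed to the bench: base plate 120 (jig x) x 150 (jig y) x 16 mm with a backstop, a side fence and two keeper pockets. Origin at the centre of the underside, z up. A row that is home stands on the base (z = 16 mm) and fills y = +5 to +45 mm, x = -38 to +38 mm
- backstop (a point): Foot of the backstop's working face, at jig (0, 45, 16) mm. The backstop is an upright wall whose face looks to jig -y, 82 mm wide (x -30 to +52, so the plates' near edges stay free), 44 mm high above the base, solid and braced behind to y = 73 mm. Axes as the jig's
- fence (a point): Foot of the side fence's working face, at jig (38, 34, 16) mm. The fence is a low rail whose face looks to jig -x, running from y = +9 to +59 mm, 22 mm high above the base, 14 mm thick. Axes as the jig's
- pocket_far (a point): Centre of the mouth of the keeper pocket on the fence side, at jig (24, -15, 16) mm. Both pockets are 17 mm along jig x by 37 mm along jig y, 12 mm deep, flat-floored; at the start the feet of the leaning row may stand over them. Axes as the jig's
- pocket_near (a point): Centre of the mouth of the other keeper pocket, at jig (-24, -15, 16) mm, same size. Axes as the jig's
- plate1: Cell plate 1 of 5 counted from the backstop, dark graphite, 76 (x) x 8 (y) x 42 mm high (z), about 50 g; origin at the centre of its foot face, z up the plate. Starts standing on the base, leaning: top towards the backstop (jig +y), foot drawn back, resting on its neighbour, 5 to 17 mm short of the fence. Home: upright, origin at jig (0, 41, 16) mm
- plate2: Cell plate 2 of 5 counted from the backstop, white plastic, 76 (x) x 8 (y) x 42 mm high (z), about 50 g; origin at the centre of its foot face, z up the plate. Starts standing on the base, leaning: top towards the backstop (jig +y), foot drawn back, resting on its neighbour, 5 to 17 mm short of the fence. Home: upright, origin at jig (0, 33, 16) mm
- plate3: Cell plate 3 of 5 counted from the backstop, dark graphite, 76 (x) x 8 (y) x 42 mm high (z), about 50 g; origin at the centre of its foot face, z up the plate. Starts standing on the base, leaning: top towards the backstop (jig +y), foot drawn back, resting on its neighbour, 5 to 17 mm short of the fence. Home: upright, origin at jig (0, 25, 16) mm
- plate4: Cell plate 4 of 5 counted from the backstop, white plastic, 76 (x) x 8 (y) x 42 mm high (z), about 50 g; origin at the centre of its foot face, z up the plate. Starts standing on the base, leaning: top towards the backstop (jig +y), foot drawn back, resting on its neighbour, 5 to 17 mm short of the fence. Home: upright, origin at jig (0, 17, 16) mm
- plate5: Cell plate 5 of 5 counted from the backstop, dark graphite, 76 (x) x 8 (y) x 42 mm high (z), about 50 g; origin at the centre of its foot face, z up the plate. Starts standing on the base, leaning: top towards the backstop (jig +y), foot drawn back, resting on its neighbour, 5 to 17 mm short of the fence. Home: upright, origin at jig (0, 9, 16) mm
- keeper_a: Red keeper block with black rubber noses on its ends, 14 (x) x 34 (y) x 42 mm high (z), 55 g, standing on the bench; origin at its underside's centre. Either fits either pocket, long side along jig y, either way round, 1.5 mm to spare each side (its lowest 3 mm are 1 mm slimmer all round). Home: underside on the pocket floor (jig z = 4 mm), top 30 mm above the base, nose 3 mm from a row that is home
- keeper_b: Red keeper block with black rubber noses on its ends, 14 (x) x 34 (y) x 42 mm high (z), 55 g, standing on the bench; origin at its underside's centre. Either fits either pocket, long side along jig y, either way round, 1.5 mm to spare each side (its lowest 3 mm are 1 mm slimmer all round). Home: underside on the pocket floor (jig z = 4 mm), top 30 mm above the base, nose 3 mm from a row that is home
- timer: White electronic timer lying flat, 70 x 85 x 18 mm; bystander; origin at its underside
- bottle: Small white jar with a yellow label, 38 mm across, 75 mm high; bystander; origin at its underside
- plug: Hexagonal brass pipe plug, 26 mm across, 26 mm high; bystander; origin at its underside
- driver: Screwdriver with a green handle, 160 mm long, lying along its x; bystander
- wrench: Steel wrench, 160 mm long, lying along its x; bystander
- jar: Amber jar with a blue cap, 48 mm across, 60 mm high; bystander; origin at its underside
- spare: Spare graphite plate lying flat, 76 x 42 x 8 mm; bystander, not part of the row; origin at its underside
Mind the look-alikes: they are no part of the job. What is shaped like the plate2 but blue or turquoise is not meant. Leave any pink look-alike of the plate1 alone.

How it is judged:
By the outcome, as a careful person would: the job done as asked, in the order asked, and still so for the second after the job is handed in, with the robot touching nothing.
It also fails if it takes over 72 s, if anything falls off the work surface, if the arm or the gripper's body presses on something with over 40 N, if the wrist force passes 120 N, or if a joint passes its speed limit or range.

## Working session

There is one attempt and no reset: what is moved stays moved. The work goes in short steps, Python scripts to look and compute and a tool call to move; the robot and the scene stay as the last step left them, time stands still between calls to the robot, and variables do not carry over. Pictures are saved under pics/ and viewed, at most 10 in all, crops included, and the job is handed in when it is done.

Besides the shell and the picture viewer there is one more tool, called by a JSON object that holds its "name" and its "arguments", one argument or row to a line. drive_tool: Moves the arm, as the interface text tells. Its arguments: {"type":"object","properties":{"series":{"type":"array"},"hand":{"type":"number"},"newtons":{"type":"number"}},"required":["series"]}

```bash
mkdir -p pics; ls; cat > h.py <<'E'
import numpy as np, cv2
from bench import r, vision
def shot(name,fn):
    c=vision.camera(name); cv2.imwrite(fn,c["color"][:,:,::-1]); return c
def ray(c,u,v):
    K=np.array(c["intrinsics"]); d=np.array([(u-K[0,2])/K[0,0],(v-K[1,2])/K[1,1]])
    p=d.copy()
    for _ in range(20): p=d/(1+c["k1"]*(p@p))
    R=np.array(c["R"]); t=np.array(c["t"])
    return -R.T@t, R.T@np.array([p[0],p[1],1])
def onz(c,u,v,z):
    o,d=ray(c,u,v); return o+d*(z-o[2])/d[2]
def proj(c,X):
    x=np.array(c["R"])@np.array(X)+np.array(c["t"]); p=x[:2]/x[2]; p=p*(1+c["k1"]*(p@p)); K=np.array(c["intrinsics"])
    return np.array([K[0,0]*p[0]+K[0,2],K[1,1]*p[1]+K[1,2]])
E
python3 - <<'E'
from h import *
for n in("scene","top"):
    c=shot(n,f"pics/{n}0.png"); print(n,(-np.array(c["R"]).T@c["t"]).round(3),np.array(c["R"])[2].round(2),c["k1"],c["intrinsics"][0][0])
s=r.read_state();print(s)
E
```

```text
pics
scene [1.062 0.552 0.614] [-0.53 -0.61 -0.59] 0.001665079482669079 512.9327927773954
top [ 0.434 -0.026  1.483] [ 0.09 -0.   -1.  ] -0.10518593867999405 565.7388056453625
{'time': 0.1, 'joint_positions': array([-1.15159095,  0.33275307, -0.06472166,  1.46085214,  0.02161806,
        1.34990189, -0.08850128]), 'joint_vel': array([ 0.00052303, -0.00169888, -0.0001073 , -0.00152376, -0.00088074,
       -0.00152503,  0.000393  ]), 'joint_torque': array([ 1.79919025e-03, -6.24546647e+01,  2.48078682e-02, -3.90711629e+01,
       -6.15338143e-02,  3.66101693e-02,  4.12645431e-05]), 'ee_pos': array([0.26708628, 0.56468796, 0.22987076]), 'eef_rot': array([ 2.19089807e-01,  9.75704507e-01, -6.00716230e-04, -1.00666771e-04]), 'ft_force': array([-0.87074767, -0.52704871,  0.25287989]), 'torque': array([-0.04525005, -0.00774151, -0.0147284 ]), 'grip_force': 0.0, 'width': 0.08718446321587253}
```

View pics/scene0.png

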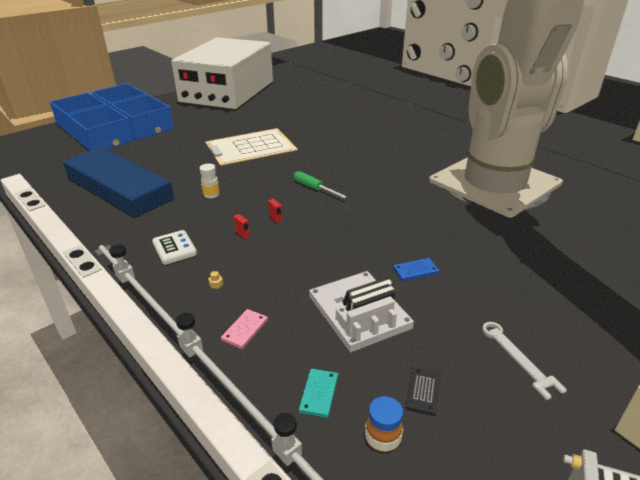

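View pics/top0.png

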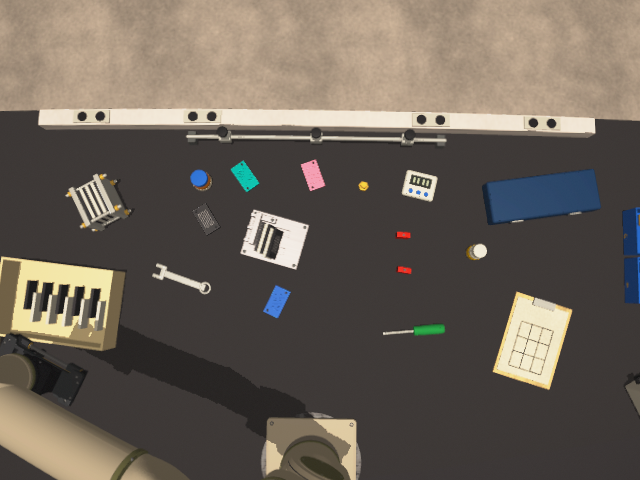

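The top view shows the jig at about (274,239) and the red keepers at about (403,235) and (404,270). The scene view shows the jig at about (360,308) and the keepers at (242,226) and (275,211). Next I'll crop in on the jig and measure the keepers.

```bash
python3 - <<'E'
from h import *
T=vision.camera("top");S=vision.camera("scene")
a=cv2.resize(T["color"][200:280,230:320],None,fx=4.4,fy=4.4,interpolation=cv2.INTER_CUBIC)
b=cv2.resize(S["color"][262:352,304:420],None,fx=3.45,fy=3.45,interpolation=cv2.INTER_CUBIC)
im=np.zeros((360,800,3),np.uint8); im[:a.shape[0],:a.shape[1]]=a[:360]; im[:b.shape[0],400:400+b.shape[1]]=b[:360,:400]
cv2.imwrite("pics/crop1.png",im[:,:,::-1])
for n,c in(("T",T),("S",S)):
    I=c["color"].astype(int); m=((I[...,0]>120)&(I[...,1]<60)&(I[...,2]<60)).astype(np.uint8)
    N,L,st,ce=cv2.connectedComponentsWithStats(m)
    for i in range(1,N):
        if st[i,4]>20:
            p=np.argwhere(L==i)[:,::-1].astype(np.float32); print(n,st[i],ce[i],cv2.minAreaRect(p),onz(c,*ce[i],0.042).round(4),onz(c,*ce[i],0.021).round(4))
# jig outline in top: bright
I=T["color"][195:285,225:325].astype(int); m=(I.min(2)>150).astype(np.uint8)
N,L,st,ce=cv2.connectedComponentsWithStats(m); i=1+st[1:,4].argmax()
p=np.argwhere(L==i)[:,::-1].astype(np.float32)+[225,195]
R=cv2.minAreaRect(p.astype(np.float32)); B=cv2.boxPoints(R); print(R); print(np.array([onz(T,*q,0.016) for q in B]).round(4)); print(onz(T,*R[0],0.016))
E
```

```text
T [397 232  14   6  73] [403.68493151 234.45205479] ((403.5, 234.5), (5.0, 13.0), 90.0) [ 0.5906 -0.2309  0.042 ] [ 0.5929 -0.2338  0.021 ]
T [397 266  15   8  75] [404.17333333 269.45333333] ((404.3077392578125, 269.4615478515625), (13.728129386901855, 5.88348388671875), 11.309932708740234) [ 0.5007 -0.2323  0.042 ] [ 0.5017 -0.2353  0.021 ]
S [268 199  14  23 171] [274.04678363 210.26315789] ((274.7475280761719, 209.97525024414062), (22.78635025024414, 11.442928314208984), 84.2894058227539) [ 0.5208 -0.2057  0.042 ] [ 0.5009 -0.2335  0.021 ]
S [234 215  15  24 199] [240.80904523 226.61809045] ((241.33534240722656, 226.51829528808594), (23.41148567199707, 12.699625968933105), 83.6598129272461) [ 0.6089 -0.2012  0.042 ] [ 0.5922 -0.2289  0.021 ]
((274.0, 239.0), (58.51559066772461, 46.153141021728516), 15.94539737701416)
[[0.5382 0.1931 0.016 ]
 [0.6553 0.1631 0.016 ]
 [0.6149 0.0147 0.016 ]
 [0.4985 0.0457 0.016 ]]
[0.57648451 0.10398282 0.016     ]
```

View pics/crop1.png

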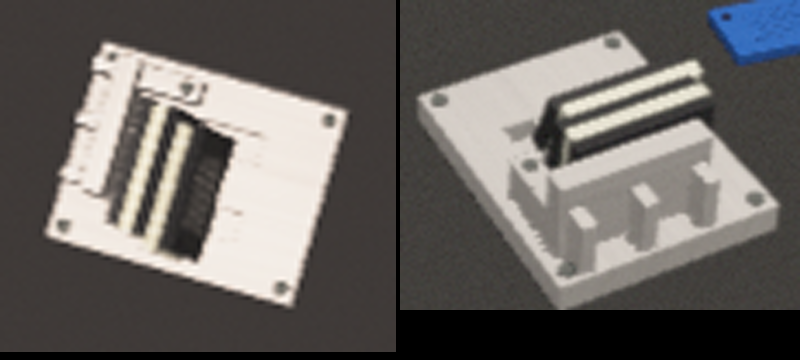

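The crop shows the backstop at the left (world +y) and the fence on the +x side. The row leans against the backstop, with its feet near crop (232,140). I'll refine the jig frame, then start moving.

```bash
python3 - <<'E'
from h import *
from scipy.optimize import least_squares
T=vision.camera("top");S=vision.camera("scene")
def fit(c,box,z,th):
    x0,x1,y0,y1=box; I=cv2.resize(c["color"][y0:y1,x0:x1],None,fx=4,fy=4,interpolation=cv2.INTER_CUBIC).min(2)
    m=(I>th).astype(np.uint8); C=max(cv2.findContours(m,0,1)[0],key=cv2.contourArea)[:,0,:]
    P=np.array([onz(c,x0+(q[0]-1.5)/4,y0+(q[1]-1.5)/4,z)[:2] for q in C])
    def f(p):
        a=p[2]; d=P-p[:2]; X=d@[np.cos(a),np.sin(a)]; Y=d@[-np.sin(a),np.cos(a)]
        # free edges only: x=+-60, y=-75
        e=np.stack([X-.06,X+.06,Y+.075]); k=np.abs(e).argmin(0); v=e[k,range(len(k))]
        return np.where((Y>.02)&(Y>.06),0,np.where(Y>.05,0,v))
    s=least_squares(f,[.576,.103,-.26],loss="soft_l1",f_scale=.0007); return s.x, np.abs(f(s.x)).mean()
g,_=fit(T,(225,325,195,285),.016,120); print(g,_,np.degrees(g[2]))
np.save("jig.npy",g)
def tojig(p): 
    a=g[2]; d=p[:2]-g[:2]; return np.array([d@[np.cos(a),np.sin(a)],d@[-np.sin(a),np.cos(a)]])
# scene check: predicted corners on base top vs view
for q in[(-60,-75),(60,-75),(-60,75),(60,75)]:
    a=g[2];X=[g[0]+(q[0]*np.cos(a)-q[1]*np.sin(a))/1e3,g[1]+(q[0]*np.sin(a)+q[1]*np.cos(a))/1e3,.016]
    p=proj(S,X); print(q,p.round(1),"crop",(400+3.45*(p[0]-304)).round(),(3.45*(p[1]-262)).round())
for n,u,v,z in[("foot far",232,140,16),("foot near",200,262,16),("w2 top far",160,105,55),("w2 near",125,225,55),("w4 far",185,125,52),("w4near",152,250,52),("p1 near?",112,222,57)]:
    print(n,(1e3*tojig(onz(T,230+u/4.4,200+v/4.4,z/1e3))).round(1))
for k,b in(("k1",(385,425,222,248)),("k2",(385,425,257,283))):
    I=cv2.resize(T["color"][b[2]:b[3],b[0]:b[1]],None,fx=8,fy=8,interpolation=cv2.INTER_CUBIC).astype(int)
    m=((I[...,0]-I[...,1])>70); v,u=np.nonzero(m); P=np.array([onz(T,b[0]+(x-3.5)/8,b[2]+(y-3.5)/8,.042)[:2] for x,y in zip(u,v)],np.float32)
    print(k,cv2.minAreaRect(P*1000),P.mean(0)); w=np.linalg.eigh(np.cov(P.T))[1][:,1]; print("long axis deg",np.degrees(np.arctan2(w[1],w[0])))
E
```

```text
[ 0.57649694  0.10249924 -0.26452957] 0.0002833118781821229 -15.156427744121824
(-60, -75) [366.4 270.4] crop 615.0 29.0
(60, -75) [308.4 289.4] crop 415.0 94.0
(-60, 75) [412.9 320.7] crop 776.0 202.0
(60, 75) [349.6 344.9] crop 557.0 286.0
foot far [ 23.9 -15.2]
foot near [-50.8 -17.4]
w2 top far [28.6 26.8]
w2 near [-43.7  26.4]
w4 far [21.7  9.9]
w4near [-53.1   7.7]
p1 near? [-44.2  33.9]
k1 ((590.1411743164062, -228.30313110351562), (18.134069442749023, 38.04445266723633), 0.027744172140955925) [ 0.5898986  -0.22890055]
long axis deg 90.28782618354329
k2 ((500.2833557128906, -231.8315887451172), (36.60717010498047, 16.942062377929688), 81.30598449707031) [ 0.5002077  -0.23174222]
long axis deg 81.01068332124892
```

{"name": "drive_tool", "arguments": {
  "series": [
    [[2.9,-5.1,-0.8],-8],
    [[2.9,-5.1,-0.8],-8],
    [[2.9,-5.1,-0.8],-8],
    [[2.9,-5.1,-0.8],-8],
    [[2.9,-5.1,-0.8],-8],
    [[2.9,-5.1,-0.8],-8],
    [[2.9,-5.1,-0.8],-8],
    [[2.9,-5.1,-0.8],-8],
    [[2.9,-5.1,-0.8],-8],
    [[2.9,-5.1,-0.8],-8]
  ],
  "hand": 0.54,
  "newtons": 20
}}

```text
time: 1.55
ee_pos: [0.558, 0.0535, 0.1506]
eef_rot: [0.796, 0.605, 0.0, 0.0]
ft_force: [1.3, 0.6, -0.2]
width: 0.0402
grip_force: 0.0
```

{"name": "drive_tool", "arguments": {
  "series": [
    [[0,0,-3],0.4],
    [[0,0,-3],0],
    [[0,0,-3],0],
    [[0,0,-2.0],0],
    [[0,0,-1.0],0],
    [[0,0,-0.46],0],
    [[0.13,0.48,0],0],
    [[0.13,0.48,0],0],
    [[0.13,0.48,0],0],
    [[0,0,0],0]
  ]
}}

```text
time: 2.8
ee_pos: [0.5613, 0.0702, 0.0262]
eef_rot: [0.793, 0.61, 0.0, 0.0]
ft_force: [0.9, 0.4, 1.2]
width: 0.0397
grip_force: 0.0
```

```bash
cat >> h.py <<'E'
g=np.load("jig.npy")
def tojig(p):
    a=g[2]; d=np.array(p)[:2]-g[:2]; return 1e3*np.array([d@[np.cos(a),np.sin(a)],d@[-np.sin(a),np.cos(a)]])
def st():
    s=r.read_state(); a=g[2]; f=s["ft_force"]; q=s["eef_rot"]
    print("t",s["time"],"jig",tojig(s["ee_pos"]).round(2),"z",round(1e3*s["ee_pos"][2],1),"yaw",np.degrees(np.arctan2(q[1]**2-q[0]**2,2*q[0]*q[1])).round(2),"F jig x,y,z",round(f[0]*np.cos(a)+f[1]*np.sin(a),2),round(-f[0]*np.sin(a)+f[1]*np.cos(a),2),round(f[2],2),"w",s["width"],s["grip_force"])
def crops(fn,tb=(225,325,195,285),sb=(304,420,258,352)):
    T=vision.camera("top");S=vision.camera("scene"); L=[]
    for c,b in((T,tb),(S,sb)):
        k=400/(b[1]-b[0]); L.append(cv2.resize(c["color"][b[2]:b[3],b[0]:b[1]],(400,int(k*(b[3]-b[2]))),interpolation=cv2.INTER_CUBIC))
    h=max(x.shape[0] for x in L); im=np.zeros((h,800,3),np.uint8)
    for i,x in enumerate(L): im[:x.shape[0],400*i:400*i+400]=x
    cv2.imwrite(fn,im[:,:,::-1]); return T,S
E
python3 -c "
from h import *
st()"
```

```text
t 2.8 jig [ -6.19 -35.14] z 26.2 yaw -14.86 F jig x,y,z 0.77 0.66 1.17 w 0.03974487546156289 0.0
```

{"name": "drive_tool", "arguments": {
  "series": [
    [[0.05,0.2,0],-0.3],
    [[0.05,0.2,0],0],
    [[0.05,0.2,0],0],
    [[0.05,0.2,0],0],
    [[0.05,0.2,0],0],
    [[0.05,0.2,0],0],
    [[0.05,0.2,0],0],
    [[0.05,0.2,0],0],
    [[0.05,0.2,0],0],
    [[0.05,0.2,0],0]
  ]
}}

```text
time: 4.05
ee_pos: [0.566, 0.0894, 0.0259]
eef_rot: [0.795, 0.607, -0.0, 0.0]
ft_force: [0.0, -1.7, -1.1]
width: 0.0401
grip_force: 0.9
```

```bash
python3 -c "
from h import *
st()"
```

```text
t 4.05 jig [ -6.69 -15.39] z 25.9 yaw -15.22 F jig x,y,z 0.46 -1.67 -1.08 w 0.040105576122935804 0.9202333213761449
```

{"name": "drive_tool", "arguments": {
  "series": [
    [[0.03,0.1,0],0],
    [[0.03,0.1,0],0],
    [[0.03,0.1,0],0],
    [[0.03,0.1,0],0],
    [[0.03,0.1,0],0],
    [[0.03,0.1,0],0],
    [[0.03,0.08,0],0],
    [[0.03,0.08,0],0],
    [[0.02,0.06,0],0],
    [[0.02,0.06,0],0]
  ]
}}

```text
time: 5.3
ee_pos: [0.5689, 0.0983, 0.026]
eef_rot: [0.794, 0.607, 0.0, 0.0]
ft_force: [-0.7, -1.8, -1.8]
width: 0.04
grip_force: 1.3
```

```bash
python3 -c "
from h import *
st()
crops('pics/c2.png')"
```

```text
t 5.3 jig [-6.19 -6.06] z 26.0 yaw -15.21 F jig x,y,z -0.18 -1.9 -1.85 w 0.040035390176918685 1.3214448653161526
```

View pics/c2.png

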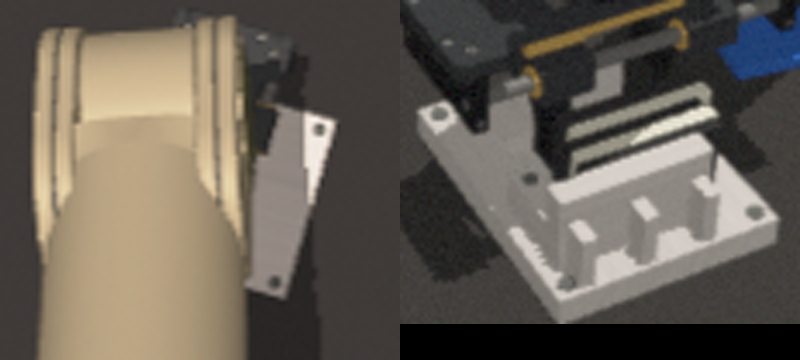

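The plates are nearly upright in the scene half of the crop, at about (640,130), with no harm visible. The force is only 2 N, so I'll creep on.

{"name": "drive_tool", "arguments": {
  "series": [
    [[0.01,0.05,0],0],
    [[0.01,0.05,0],0],
    [[0.01,0.04,0],0],
    [[0.01,0.03,0],0],
    [[0.01,0.02,0],0],
    [[0,0,0],0],
    [[0,0,0],0],
    [[0,0,0],0],
    [[0,0,0],0],
    [[0,0,0],0]
  ]
}}

```text
time: 6.65
ee_pos: [0.5692, 0.0997, 0.0259]
eef_rot: [0.795, 0.607, -0.0, 0.0]
ft_force: [-0.7, -5.0, -1.6]
width: 0.0401
grip_force: 2.5
```

```bash
python3 -c "
from h import *
st()"
```

```text
t 6.65 jig [-6.27 -4.62] z 25.9 yaw -15.23 F jig x,y,z 0.61 -5.03 -1.59 w 0.040120951118496756 2.5267613120377064
```

{"name": "drive_tool", "arguments": {
  "series": [
    [[-0.1,-0.4,0],0],
    [[-0.4,-1.6,0],0],
    [[0,0,4],0],
    [[0,0,4],0],
    [[-0.6,0.7,0],10],
    [[-0.6,0.7,0],10],
    [[-0.6,0.7,0],10],
    [[-0.6,0.7,0],10],
    [[-0.6,0.7,0],10],
    [[-0.6,0.7,0],10]
  ],
  "hand": 0.954
}}

```text
time: 7.9
ee_pos: [0.5284, 0.1216, 0.1063]
eef_rot: [0.382, 0.924, 0.0, 0.0]
ft_force: [-0.3, 0.6, 0.3]
width: 0.0043
grip_force: 0.0
```

```bash
python3 -c "
from h import *
st(); print(r.read_state()['joint_positions'].round(2))"
```

```text
t 7.9 jig [-51.45   5.8 ] z 106.3 yaw 45.08 F jig x,y,z -0.41 0.51 0.34 w 0.00433539775650527 0.0
[-0.53  0.26  0.25  1.84 -0.07  1.05  0.54]
```

{"name": "drive_tool", "arguments": {
  "series": [
    [[-0.62,0.83,0],10],
    [[-0.62,0.83,0],10],
    [[-0.62,0.83,0],9.8],
    [[0,0,0],0],
    [[0,0,-3],0],
    [[0,0,-3],0],
    [[0,0,-1.2],0],
    [[0,0,-0.7],0],
    [[0,0,0],0],
    [[0,0,0],0]
  ]
}}

```text
time: 9.15
ee_pos: [0.5104, 0.1472, 0.0278]
eef_rot: [0.134, 0.991, 0.0, 0.001]
ft_force: [0.4, -0.3, -0.3]
width: 0.0041
grip_force: 0.0
```

```bash
python3 -c "
from h import *
st()
crops('pics/c3.png')"
```

```text
t 9.15 jig [-75.44  25.84] z 27.8 yaw 74.56 F jig x,y,z 0.46 -0.2 -0.3 w 0.004134035656132794 0.0
```

View pics/c3.png

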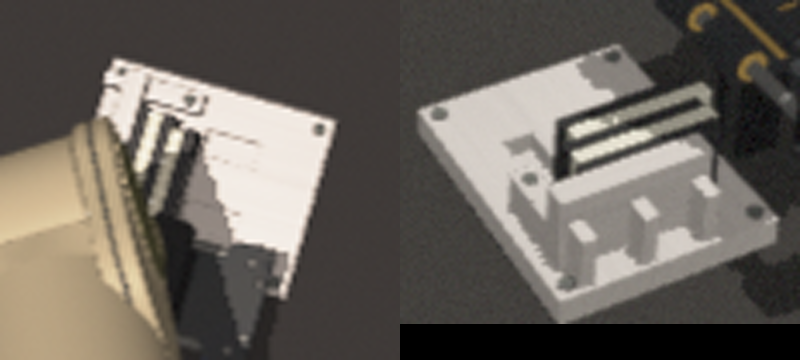

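The row now stands upright, at about (165,150) in the top half and (640,125) in the scene half. The pusher is beside the near edges. Next I push towards the fence.

{"name": "drive_tool", "arguments": {
  "series": [
    [[0.46,-0.21,0],0.3],
    [[0.48,-0.13,0],0],
    [[0.15,-0.04,0],0],
    [[0.14,-0.04,0],0],
    [[0.15,-0.04,0],0],
    [[0.14,-0.04,0],0],
    [[0.15,-0.04,0],0],
    [[0.14,-0.04,0],0],
    [[0.15,-0.04,0],0],
    [[0.14,-0.04,0],0]
  ]
}}

```text
time: 10.5
ee_pos: [0.5307, 0.1405, 0.0269]
eef_rot: [0.131, 0.991, 0.0, -0.0]
ft_force: [-2.0, 0.6, 1.1]
width: 0.004
grip_force: 1.2
```

```bash
python3 -c "
from h import *
st()"
```

```text
t 10.5 jig [-54.15  24.74] z 26.9 yaw 74.9 F jig x,y,z -2.09 0.07 1.12 w 0.004021452854579689 1.1684963091829559
```

Contact is made at about 2 N. About 6.5 mm remains.

{"name": "drive_tool", "arguments": {
  "series": [
    [[0.1,-0.03,0],0],
    [[0.1,-0.02,0],0],
    [[0.1,-0.03,0],0],
    [[0.1,-0.03,0],0],
    [[0.06,-0.02,0],0],
    [[0.04,-0.01,0],0],
    [[0.04,-0.01,0],0],
    [[0.02,0,0],0],
    [[0,0,0],0],
    [[0,0,0],0]
  ]
}}

```text
time: 11.75
ee_pos: [0.5352, 0.1392, 0.0269]
eef_rot: [0.131, 0.991, -0.0, -0.001]
ft_force: [-8.9, -0.0, 5.6]
width: 0.0041
grip_force: 4.2
```

```bash
python3 -c "
from h import *
st()"
```

```text
t 11.75 jig [-49.42  24.6 ] z 26.9 yaw 74.91 F jig x,y,z -8.57 -2.33 5.56 w 0.004099191324050528 4.209017684916034
```

```bash
python3 -c "
from h import *
st()
crops('pics/c4.png',tb=(245,295,200,260),sb=(328,400,270,330))"
```

```text
t 11.75 jig [-49.42  24.6 ] z 26.9 yaw 74.91 F jig x,y,z -8.57 -2.33 5.56 w 0.004099191324050528 4.209017684916034
```

View pics/c4.png

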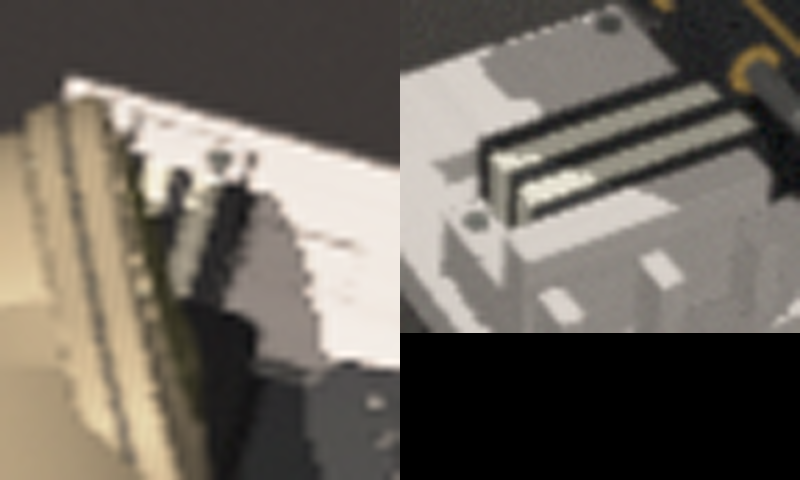

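```bash
python3 -c "
from h import *
S=vision.camera('scene');a=g[2]
W=lambda x,y,z:[g[0]+(x*np.cos(a)-y*np.sin(a))/1e3,g[1]+(x*np.sin(a)+y*np.cos(a))/1e3,z/1e3]
for q in[(38,5,58),(38,45,58),(-38,5,58),(52,45,60),(-30,45,60),(60,-75,16),(-60,-75,16)]:
    p=proj(S,W(*q)); print(q,p.round(1),'crop',(400+5.556*(p[0]-328)).round(),(5.556*(p[1]-270)).round())
s=r.read_state();print(s['torque'],s['ft_force'])
"
```

```text
(38, 5, 58) [341.1 294.3] crop 473.0 135.0
(38, 45, 58) [353.2 309.2] crop 540.0 218.0
(-38, 5, 58) [380.6 280.9] crop 692.0 60.0
(52, 45, 60) [345.4 311. ] crop 497.0 228.0
(-30, 45, 60) [389.6 295.3] crop 742.0 141.0
(60, -75, 16) [308.4 289.4] crop 291.0 108.0
(-60, -75, 16) [366.4 270.4] crop 613.0 2.0
[ 0.14502516  1.66692603 -0.04172847] [-8.82419426  0.53081405  5.08739288]
```

The plates are flush with each other at crop (490,150)–(520,215), and the corner offsets match the jig's own offset, so the row is at the fence. I'll back off and re-square along y.

{"name": "drive_tool", "arguments": {
  "series": [
    [[-0.15,0.04,0],0],
    [[-1.3,0.35,0],0],
    [[0,0,4],0],
    [[0,0,4],0],
    [[0.55,-0.72,0],-10],
    [[0.55,-0.72,0],-10],
    [[0.55,-0.72,0],-10],
    [[0.55,-0.72,0],-10],
    [[0.55,-0.72,0],-10],
    [[0.55,-0.72,0],-10]
  ],
  "hand": 0.54
}}

```text
time: 13.15
ee_pos: [0.5547, 0.0996, 0.107]
eef_rot: [0.612, 0.791, 0.0, 0.0]
ft_force: [-0.1, 0.2, 0.1]
width: 0.0398
grip_force: 0.0
```

{"name": "drive_tool", "arguments": {
  "series": [
    [[0.5,-0.82,0],-10],
    [[0.5,-0.82,0],-10],
    [[0.5,-0.82,0],-10],
    [[0,0,0],0],
    [[0,0,0],0],
    [[0,0,-3],0],
    [[0,0,-3],0],
    [[0,0,-1.4],0],
    [[0,0,-0.6],0],
    [[0,0,0],0]
  ]
}}

```text
time: 14.4
ee_pos: [0.5702, 0.0751, 0.0274]
eef_rot: [0.794, 0.608, 0.0, 0.0]
ft_force: [-0.4, -0.6, -0.5]
width: 0.0399
grip_force: 0.0
```

```bash
python3 -c "
from h import *
st()"
```

```text
t 14.4 jig [  1.11 -28.06] z 27.4 yaw -15.08 F jig x,y,z -0.25 -0.68 -0.47 w 0.03986743476558038 0.0
```

{"name": "drive_tool", "arguments": {
  "series": [
    [[0.13,0.48,0],0],
    [[0.13,0.48,0],0],
    [[0.13,0.48,0],0],
    [[0.04,0.15,0],0],
    [[0.04,0.15,0],0],
    [[0.04,0.15,0],0],
    [[0.03,0.12,0],0],
    [[0.03,0.1,0],0],
    [[0.02,0.08,0],0],
    [[0.02,0.06,0],0]
  ]
}}

```text
time: 15.65
ee_pos: [0.5759, 0.0974, 0.027]
eef_rot: [0.794, 0.608, -0.0, 0.0]
ft_force: [-1.3, -1.1, 0.4]
width: 0.0402
grip_force: 0.6
```

```bash
python3 -c "
from h import *
st()"
```

```text
t 15.65 jig [ 0.81 -5.11] z 27.0 yaw -15.12 F jig x,y,z -1.01 -1.42 0.45 w 0.04019317180430989 0.5690130684524775
```

{"name": "drive_tool", "arguments": {
  "series": [
    [[0.01,0.04,0],0],
    [[0.01,0.04,0],0],
    [[0.01,0.03,0],0],
    [[0.01,0.03,0],0],
    [[0,0.02,0],0],
    [[0,0,0],0],
    [[0,0,0],0],
    [[0,0,0],0],
    [[0,0,0],0],
    [[0,0,0],0]
  ]
}}

```text
time: 16.9
ee_pos: [0.5761, 0.0978, 0.027]
eef_rot: [0.794, 0.608, -0.001, 0.0]
ft_force: [-3.3, -6.2, 3.6]
width: 0.0399
grip_force: 3.2
```

```bash
python3 -c "
from h import *
st()"
```

```text
t 16.9 jig [ 0.82 -4.62] z 27.0 yaw -15.16 F jig x,y,z -1.59 -6.9 3.56 w 0.039912538185724905 3.1873666774481535
```

{"name": "drive_tool", "arguments": {
  "series": [
    [[-0.1,-0.4,0],0],
    [[-0.4,-1.6,0],0],
    [[0,0,4],0],
    [[0,0,4],0],
    [[0.32,-5.12,0],2.5],
    [[0.32,-5.12,0],2.5],
    [[0.32,-5.12,0],2.5],
    [[0.32,-5.12,0],2.5],
    [[0.32,-5.12,0],2.5],
    [[0.32,-5.12,0],2.5]
  ],
  "hand": 0.4
}}

```text
time: 18.15
ee_pos: [0.5901, -0.2304, 0.1071]
eef_rot: [0.707, 0.707, 0.0, 0.0]
ft_force: [0.5, 0.0, 0.6]
width: 0.0519
grip_force: 0.0
```

```bash
python3 -c "
from h import *
st();print(r.read_state()['ee_pos'])
crops('pics/c5.png',sb=(215,300,185,250))"
```

```text
t 18.15 jig [ 100.19 -317.8 ] z 107.1 yaw -0.05 F jig x,y,z 0.5 0.14 0.6 w 0.05191576167667712 0.0
[ 0.59010699 -0.23044378  0.10708489]
```

View pics/c5.png

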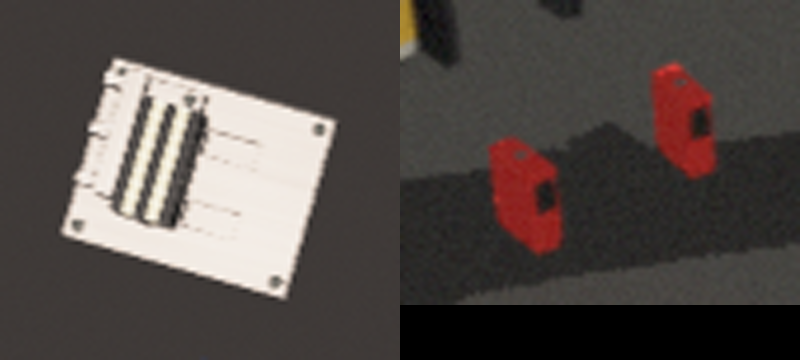

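The row stands upright and flush in the top half. Both pocket outlines are visible, at about (235,145) and (220,220). The keepers are where I measured them. I'll check the pocket location numerically while grasping.

{"name": "drive_tool", "arguments": {
  "series": [
    [[0,0.1,-3],0],
    [[0,0,-2.5],0],
    [[0,0,-1.5],0],
    [[0,0,-0.7],0],
    [[0,0,0],0],
    [[0,0,0],0],
    [[0,0,0],0],
    [[0,0,0],0],
    [[0,0,0],0],
    [[0,0,0],0]
  ]
}}

```text
time: 19.5
ee_pos: [0.5906, -0.2271, 0.03]
eef_rot: [0.708, 0.706, 0.0, 0.0]
ft_force: [0.0, -0.0, -0.3]
width: 0.0523
grip_force: 0.0
```

{"name": "drive_tool", "arguments": {
  "series": [
    [[0,0,0],0],
    [[0,0,0],0],
    [[0,0,0],0],
    [[0,0,0],0],
    [[0,0,0],0],
    [[0,0,0],0],
    [[0,0,0],0],
    [[0,0,0],0],
    [[0,0,0],0],
    [[0,0,0],0]
  ],
  "hand": 1.0,
  "newtons": 25
}}

```text
time: 20.75
ee_pos: [0.5907, -0.2271, 0.03]
eef_rot: [0.708, 0.706, 0.0, 0.0]
ft_force: [0.7, -0.7, 0.2]
width: 0.0137
grip_force: 25.0
```

```bash
python3 - <<'E'
from h import *
st();T=vision.camera('top');a=g[2];I=T['color'].min(2).astype(np.float32)
W=lambda x,y,z:[g[0]+(x*np.cos(a)-y*np.sin(a))/1e3,g[1]+(x*np.sin(a)+y*np.cos(a))/1e3,z/1e3]
def prof(pts): 
    u=np.array([proj(T,W(x,y,16)) for x,y in pts],np.float32); return cv2.remap(I,u[None,:,0],u[None,:,1],cv2.INTER_LINEAR).mean()
for cx in(24,-24):
    print(cx,"x:",[(d,int(prof([(cx+d,y) for y in range(-28,-8)]))) for d in np.arange(-14,15,1)])
    print(cx,"y:",[(d,int(prof([(cx+e,-15+d) for e in range(-6,7)]))) for d in np.arange(-24,23,1.)])
print("outer x at y=-50:",[(d,int(prof([(d,y) for y in range(-68,-40)]))) for d in [-64,-62,-61,-60,-59,-58,-56,56,58,59,60,61,62,64]])
print("outer y:",[(d,int(prof([(x,d) for x in range(-45,45)]))) for d in range(-80,-70)])
E
```

```text
t 20.75 jig [  99.84 -314.43] z 30.0 yaw -0.11 F jig x,y,z 0.86 -0.5 0.17 w 0.013749317087013557 24.999972581863403
24 x: [(np.int64(-14), 226), (np.int64(-13), 225), (np.int64(-12), 224), (np.int64(-11), 221), (np.int64(-10), 218), (np.int64(-9), 217), (np.int64(-8), 219), (np.int64(-7), 223), (np.int64(-6), 224), (np.int64(-5), 224), (np.int64(-4), 225), (np.int64(-3), 225), (np.int64(-2), 225), (np.int64(-1), 226), (np.int64(0), 226), (np.int64(1), 226), (np.int64(2), 226), (np.int64(3), 226), (np.int64(4), 225), (np.int64(5), 220), (np.int64(6), 208), (np.int64(7), 192), (np.int64(8), 186), (np.int64(9), 196), (np.int64(10), 211), (np.int64(11), 221), (np.int64(12), 224), (np.int64(13), 225), (np.int64(14), 226)]
24 y: [(np.float64(-24.0), 226), (np.float64(-23.0), 226), (np.float64(-22.0), 226), (np.float64(-21.0), 225), (np.float64(-20.0), 224), (np.float64(-19.0), 223), (np.float64(-18.0), 222), (np.float64(-17.0), 221), (np.float64(-16.0), 220), (np.float64(-15.0), 221), (np.float64(-14.0), 222), (np.float64(-13.0), 223), (np.float64(-12.0), 223), (np.float64(-11.0), 224), (n
[... 2210 characters left out ...]
25), (np.float64(7.0), 225), (np.float64(8.0), 225), (np.float64(9.0), 226), (np.float64(10.0), 226), (np.float64(11.0), 226), (np.float64(12.0), 226), (np.float64(13.0), 225), (np.float64(14.0), 222), (np.float64(15.0), 214), (np.float64(16.0), 202), (np.float64(17.0), 184), (np.float64(18.0), 158), (np.float64(19.0), 133), (np.float64(20.0), 115), (np.float64(21.0), 98), (np.float64(22.0), 74)]
outer x at y=-50: [(-64, 56), (-62, 77), (-61, 114), (-60, 160), (-59, 197), (-58, 215), (-56, 216), (56, 214), (58, 210), (59, 188), (60, 153), (61, 117), (62, 88), (64, 60)]
outer y: [(-80, 55), (-79, 56), (-78, 59), (-77, 72), (-76, 99), (-75, 133), (-74, 167), (-73, 194), (-72, 214), (-71, 223)]
```

{"name": "drive_tool", "arguments": {
  "series": [
    [[0,0,3],0],
    [[0,0,3],0],
    [[0.08,5.18,0],-2.5],
    [[0.08,5.18,0],-2.5],
    [[0.08,5.18,0],-2.5],
    [[0.08,5.18,0],-2.5],
    [[0.08,5.18,0],-2.5],
    [[0.08,5.18,0],-2.5],
    [[0,0,-1.5],0],
    [[0,0,-1.2],0]
  ]
}}

```text
time: 22.05
ee_pos: [0.5945, 0.0839, 0.0637]
eef_rot: [0.794, 0.609, -0.001, -0.001]
ft_force: [-7.9, -5.0, 15.3]
width: 0.0138
grip_force: 25.0
```

{"name": "drive_tool", "arguments": {
  "series": [
    [[0,0,-0.5],0],
    [[0,0,0],0],
    [[0,0,0],0],
    [[0,0,0],0],
    [[0,0,0],0],
    [[0,0,0],0],
    [[0,0,0],0],
    [[0,0,0],0],
    [[0,0,0],0],
    [[0,0,0],0]
  ]
}}

```text
time: 23.3
ee_pos: [0.5953, 0.0818, 0.0582]
eef_rot: [0.794, 0.607, -0.001, 0.0]
ft_force: [-1.8, -4.4, 4.6]
width: 0.0136
grip_force: 25.0
```

```bash
python3 - <<'E'
from h import *
st(); S=vision.camera('scene')
b=(310,382,262,316); im=cv2.resize(S["color"][b[2]:b[3],b[0]:b[1]],None,fx=11,fy=11,interpolation=cv2.INTER_CUBIC); cv2.imwrite("pics/c6.png",im[:,:,::-1])
E
```

```text
t 23.3 jig [ 23.58 -15.07] z 58.2 yaw -15.18 F jig x,y,z -0.63 -4.75 4.64 w 0.013573578870399266 25.00070722773671
```

View pics/c6.png

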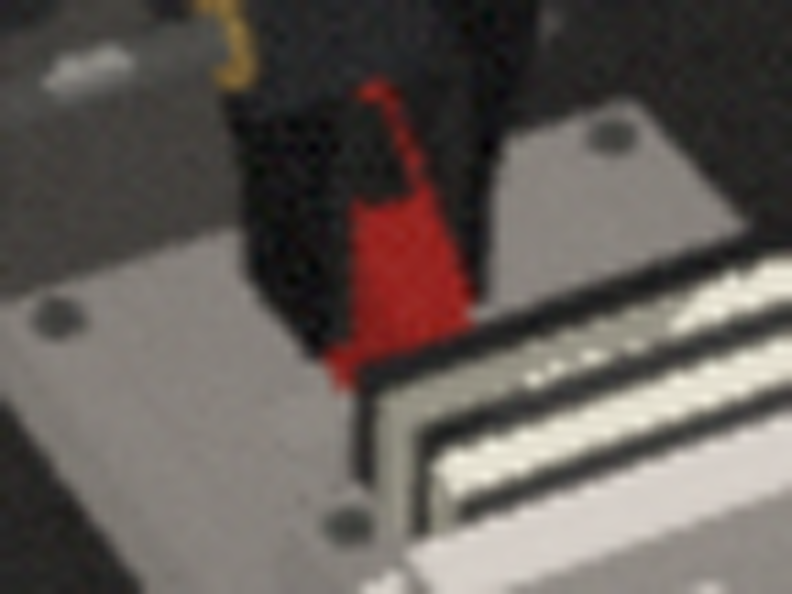

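The picture shows the keeper tilted in the grip: its red end face slants from (390,90) to (470,300). Its nose touched the top of plate 5 on the way down. I'll back away, stand it on the jig's free front strip and regrip it lower.

{"name": "drive_tool", "arguments": {
  "series": [
    [[-0.05,-0.2,0],0],
    [[-0.1,-0.36,0.2],0],
    [[-0.17,-0.6,0.5],0],
    [[-0.2,-0.75,0.3],0],
    [[-0.2,-0.75,0],0],
    [[-0.2,-0.75,0],0],
    [[-0.1,-0.35,0],0],
    [[0,0,0],0],
    [[0,0,0],0],
    [[0,0,0],0]
  ]
}}

```text
time: 24.6
ee_pos: [0.5852, 0.0464, 0.0679]
eef_rot: [0.794, 0.608, 0.0, 0.0]
ft_force: [0.1, 0.2, -0.4]
width: 0.0138
grip_force: 25.0
```

```bash
python3 - <<'E'
from h import *
st(); S=vision.camera('scene')
b=(300,400,245,330); im=cv2.resize(S["color"][b[2]:b[3],b[0]:b[1]],None,fx=7,fy=7,interpolation=cv2.INTER_CUBIC); cv2.imwrite("pics/c7.png",im[:,:,::-1])
E
```

```text
t 24.6 jig [ 23.1  -51.82] z 67.9 yaw -15.09 F jig x,y,z -0.0 0.25 -0.45 w 0.013815762890050669 25.000008065253496
```

View pics/c7.png

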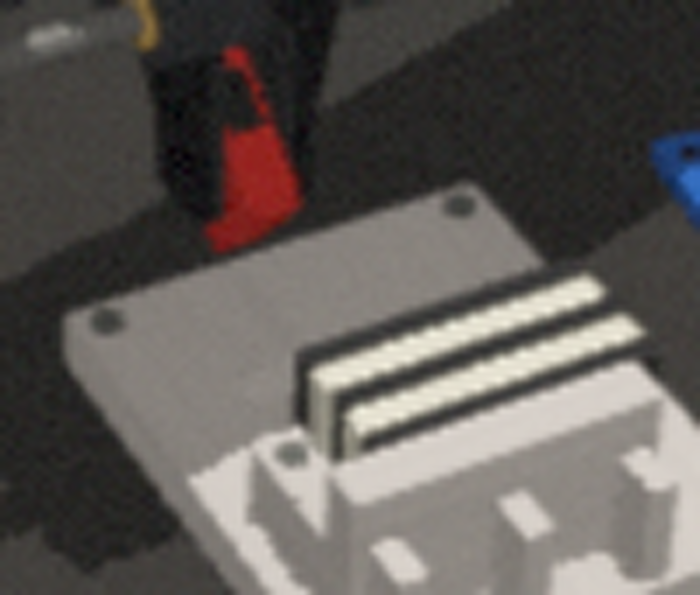

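The row is still home, at about (470,350). The keeper is clearly nose-up. Its end-face corners are at crop (300,205), (213,250) and (240,48). I'll compute the tilt.

```bash
python3 - <<'E'
from h import *
S=vision.camera('scene');a=g[2]
n=np.array([np.cos(a),np.sin(a),0])
for nm,u,v,x in(("botR",300,205,16.1),("botL",213,250,30.1),("topR",240,48,16.1),("tip far finger L",205,215,38)):
    o,d=ray(S,300+u/7-1.2,245+v/7-1.2); k=(x/1e3+n[:2]@g[:2]-n@o)/(n@d); P=o+k*d; print(nm,tojig(P).round(1),(P[2]*1e3).round(1))
# red mask low row
m=(S["color"][...,0].astype(int)-S["color"][...,1]>70); v,u=np.nonzero(m[245:330,300:400]); print(v.min()+245,v.max()+245,u.min()+300,u.max()+300)
E
```

```text
botR [ 16.1 -33.6] 66.9
botL [ 30.1 -52.2] 44.3
topR [ 16.1 -65.3] 93.5
tip far finger L [ 38.  -41.4] 66.2
252 279 330 342
```

The keeper is tilted about 50° nose-up; the face length measures 41.4 mm, against a true 42 mm. I'll take it to free bench in front of the jig and roll it flat about its low corner with a light grip.

{"name": "drive_tool", "arguments": {
  "series": [
    [[-0.6,-2.16,0],0],
    [[-0.58,-2.16,0],0],
    [[-0.58,-2.16,0],0],
    [[-0.58,-2.16,0],0],
    [[0,0,0],0],
    [[0,0,-1.8],0],
    [[0,0,-1.2],0],
    [[0,0,-0.5],0],
    [[0,0,0],0],
    [[0,0,0],0]
  ]
}}

```text
time: 25.95
ee_pos: [0.5621, -0.0402, 0.0332]
eef_rot: [0.794, 0.608, 0.0, 0.0]
ft_force: [-0.1, 0.2, -0.4]
width: 0.014
grip_force: 25.0
```

```bash
cat >> h.py <<'E'
def tilt():
    # red region in scene: keeper nearest to TCP; print extreme points on mid-plane x=TCP x (jig)
    S=vision.camera('scene'); s=r.read_state(); a=g[2]; n=np.array([np.cos(a),np.sin(a),0]); xj=tojig(s["ee_pos"])[0]
    p=proj(S,s["ee_pos"]); x0,y0=(p-40).astype(int)
    I=cv2.resize(S["color"][y0:y0+80,x0:x0+80],None,fx=4,fy=4,interpolation=cv2.INTER_CUBIC).astype(int)
    m=((I[...,0]-I[...,1])>60).astype(np.uint8); C=max(cv2.findContours(m,0,1)[0],key=cv2.contourArea)
    ap=cv2.approxPolyDP(C,4,True)[:,0]
    for q in ap:
        u,v=x0+(q[0]-1.5)/4,y0+(q[1]-1.5)/4; L=[]
        for x in(xj-7,xj+7):
            o,d=ray(S,u-1.2,v-1.2); k=(x/1e3+n[:2]@g[:2]-n@o)/(n@d); P=o+k*d; L.append((tojig(P)[1].round(1),(P[2]*1e3).round(1)))
        print("px",round(u,1),round(v,1),"yz at x-7:",L[0]," x+7:",L[1])
E
python3 -c "
from h import *
st();tilt()"
```

```text
t 25.95 jig [  23.42 -141.51] z 33.2 yaw -15.1 F jig x,y,z -0.1 0.17 -0.4 w 0.013998189628408476 25.000048144720495
px 314.9 250.9 yz at x-7: (np.float64(-141.8), np.float64(45.9))  x+7: (np.float64(-112.5), np.float64(69.7))
px 308.9 251.9 yz at x-7: (np.float64(-169.0), np.float64(25.9))  x+7: (np.float64(-138.4), np.float64(50.5))
px 309.6 262.9 yz at x-7: (np.float64(-166.7), np.float64(0.5))  x+7: (np.float64(-136.3), np.float64(26.2))
px 307.4 264.6 yz at x-7: (np.float64(-177.7), np.float64(-11.3))  x+7: (np.float64(-146.8), np.float64(14.8))
px 308.9 267.4 yz at x-7: (np.float64(-170.8), np.float64(-13.5))  x+7: (np.float64(-140.2), np.float64(12.7))
px 313.6 266.1 yz at x-7: (np.float64(-148.6), np.float64(5.0))  x+7: (np.float64(-118.9), np.float64(30.5))
px 318.6 261.1 yz at x-7: (np.float64(-126.3), np.float64(32.3))  x+7: (np.float64(-97.5), np.float64(56.6))
```

{"name": "drive_tool", "arguments": {
  "series": [
    [[0,0,-0.25],0],
    [[0,0,-0.25],0],
    [[0,0,-0.15],0],
    [[0.08,0.31,-0.09],0],
    [[0.08,0.31,-0.09],0],
    [[0.08,0.31,-0.15],0],
    [[0.08,0.31,-0.15],0],
    [[0.08,0.28,-0.2],0],
    [[0.07,0.27,-0.2],0],
    [[0,0,0],0]
  ],
  "hand": 1.0,
  "newtons": 8
}}

```text
time: 27.25
ee_pos: [0.5669, -0.022, 0.0182]
eef_rot: [0.794, 0.608, 0.0, 0.0]
ft_force: [-1.6, 0.9, 6.7]
width: 0.0139
grip_force: 8.0
```

```bash
python3 -c "
from h import *
st();tilt()"
```

```text
t 27.25 jig [  23.26 -122.67] z 18.2 yaw -15.1 F jig x,y,z -1.73 0.43 6.68 w 0.013910756873229199 8.000477704845252
px 320.1 262.1 yz at x-7: (np.float64(-120.4), np.float64(33.9))  x+7: (np.float64(-91.9), np.float64(58.1))
px 316.4 263.9 yz at x-7: (np.float64(-136.6), np.float64(18.6))  x+7: (np.float64(-107.5), np.float64(43.5))
px 313.6 262.6 yz at x-7: (np.float64(-148.8), np.float64(13.3))  x+7: (np.float64(-119.1), np.float64(38.4))
px 313.9 273.9 yz at x-7: (np.float64(-148.6), np.float64(-14.3))  x+7: (np.float64(-118.9), np.float64(12.0))
px 315.1 274.9 yz at x-7: (np.float64(-143.0), np.float64(-12.7))  x+7: (np.float64(-113.5), np.float64(13.5))
px 322.6 273.1 yz at x-7: (np.float64(-110.2), np.float64(14.9))  x+7: (np.float64(-82.2), np.float64(40.0))
```

{"name": "drive_tool", "arguments": {
  "series": [
    [[0.07,0.25,-0.15],0],
    [[0.06,0.22,-0.18],0],
    [[0.05,0.18,-0.18],0],
    [[0.04,0.14,-0.18],0],
    [[0,0,0],0],
    [[0,0,0],0],
    [[0,0,0],0],
    [[0,0,0],0],
    [[0,0,0],0],
    [[0,0,0],0]
  ]
}}

```text
time: 28.55
ee_pos: [0.569, -0.014, 0.0112]
eef_rot: [0.794, 0.608, 0.0, -0.0]
ft_force: [-1.8, 1.1, 6.2]
width: 0.0143
grip_force: 8.0
```

```bash
python3 -c "
from h import *
st();tilt()"
```

```text
t 28.55 jig [  23.23 -114.39] z 11.2 yaw -15.1 F jig x,y,z -2.03 0.57 6.18 w 0.01430209325733142 8.000339803984389
px 316.1 263.4 yz at x-7: (np.float64(-137.8), np.float64(19.0))  x+7: (np.float64(-108.6), np.float64(43.9))
px 315.9 277.9 yz at x-7: (np.float64(-139.9), np.float64(-18.0))  x+7: (np.float64(-110.6), np.float64(8.4))
px 318.4 279.9 yz at x-7: (np.float64(-128.8), np.float64(-15.0))  x+7: (np.float64(-100.0), np.float64(11.3))
px 322.6 278.4 yz at x-7: (np.float64(-110.5), np.float64(2.1))  x+7: (np.float64(-82.4), np.float64(27.7))
px 323.9 275.4 yz at x-7: (np.float64(-105.2), np.float64(13.1))  x+7: (np.float64(-77.3), np.float64(38.3))
px 322.1 265.6 yz at x-7: (np.float64(-112.2), np.float64(31.2))  x+7: (np.float64(-84.1), np.float64(55.6))
px 320.9 268.6 yz at x-7: (np.float64(-117.6), np.float64(20.5))  x+7: (np.float64(-89.2), np.float64(45.3))
px 317.6 269.4 yz at x-7: (np.float64(-131.6), np.float64(8.8))  x+7: (np.float64(-102.6), np.float64(34.1))
```

{"name": "drive_tool", "arguments": {
  "series": [
    [[0,0,0],0],
    [[0,0,0],0],
    [[0,0,0],0],
    [[0,0,4],0],
    [[0,0,4],0],
    [[-1.37,-4.37,0],1.2],
    [[-1.37,-4.37,0],1.2],
    [[-1.37,-4.37,0],1.2],
    [[-1.37,-4.37,0],1.2],
    [[-1.37,-4.37,0],1.2]
  ],
  "hand": 0.45
}}

```text
time: 29.85
ee_pos: [0.4997, -0.2343, 0.0909]
eef_rot: [0.761, 0.649, 0.0, 0.0]
ft_force: [1.0, -0.1, 0.1]
width: 0.048
grip_force: 0.0
```

```bash
cat > kp.py <<'E'
from h import *
st(); print(r.read_state()["ee_pos"].round(4))
S=vision.camera('scene');T=vision.camera('top')
for nm,c in(("S",S),("T",T)):
    I=cv2.resize(c["color"],None,fx=4,fy=4,interpolation=cv2.INTER_CUBIC).astype(int)
    m=((I[...,0]-np.maximum(I[...,1],I[...,2]))>55).astype(np.uint8)
    m[:,:]=m*(((I[...,1]<70)))
    m=cv2.morphologyEx(m,cv2.MORPH_CLOSE,np.ones((25,25)))
    for C in cv2.findContours(m,0,1)[0]:
        if cv2.contourArea(C)<500: continue
        ap=cv2.approxPolyDP(C,4,True)[:,0]; print(nm,"area",cv2.contourArea(C)/16)
        for q in ap:
            u,v=(q-1.5)/4; print("  px",u.round(1),v.round(1),"z0",onz(c,u,v,0)[:2].round(4),"z42",onz(c,u,v,.042)[:2].round(4))
        if nm=="T":
            R=cv2.minAreaRect(C); p=(np.array(R[0])-1.5)/4; print("  rect",R,onz(c,*p,.042).round(4))
            B=[onz(c,*((b-1.5)/4),.042)[:2].round(4) for b in cv2.boxPoints(R)]; print("  box",B)
E
python3 kp.py
```

```text
t 29.85 jig [  13.94 -345.19] z 90.9 yaw -9.07 F jig x,y,z 0.99 0.17 0.11 w 0.04799729944636019 0.0
[ 0.4997 -0.2343  0.0909]
S area 329.3125
  px 315.6 254.1 z0 [ 0.5214 -0.0724] z42 [ 0.5584 -0.0297]
  px 309.6 256.9 z0 [ 0.5364 -0.0736] z42 [ 0.5723 -0.0308]
  px 310.1 271.9 z0 [ 0.5669 -0.0367] z42 [0.6008 0.0035]
  px 318.4 283.4 z0 [ 5.779e-01 -5.000e-04] z42 [0.611  0.0373]
  px 324.4 280.4 z0 [5.638e-01 5.000e-04] z42 [0.5978 0.0382]
  px 324.6 264.1 z0 [ 0.53  -0.036] z42 [0.5664 0.0042]
S area 236.25
  px 272.6 198.4 z0 [ 0.451  -0.3058] z42 [ 0.4928 -0.2471]
  px 268.1 200.1 z0 [ 0.4638 -0.3065] z42 [ 0.5047 -0.2478]
  px 268.9 214.1 z0 [ 0.4997 -0.256 ] z42 [ 0.5382 -0.2008]
  px 272.9 219.6 z0 [ 0.507  -0.2318] z42 [ 0.545  -0.1782]
  px 277.4 222.4 z0 [ 0.5065 -0.2163] z42 [ 0.5445 -0.1638]
  px 280.6 221.1 z0 [ 0.4981 -0.2155] z42 [ 0.5367 -0.163 ]
  px 281.6 218.9 z0 [ 0.4908 -0.2212] z42 [ 0.5299 -0.1683]
  px 280.9 205.1 z0 [ 0.4556 -0.2685] z42 [ 0.4971 -0.2124]
T area 88.71875
  px 313.4 237.6 z0 [0.5832 0.0017] z42 [0.579  0.0009]
  px 312.1 242.4 z0 [0.5706 0.0048] z42 [0.5667 0.0039]
  px 313.6 243.9 z0 [0.5667 0.0007] z42 [ 0.5629 -0.    ]
  px 325.1 245.9 z0 [ 0.5618 -0.0296] z42 [ 0.5582 -0.0295]
  px 325.9 240.4 z0 [ 0.5764 -0.0314] z42 [ 0.5724 -0.0312]
  rect ((1278.5718994140625, 969.1323852539062), (57.84749221801758, 27.911678314208984), 16.50436019897461) [ 0.5682 -0.0144  0.042 ]
  box [array([0.5646, 0.0059]), array([0.5818, 0.0011]), array([ 0.5718, -0.0346]), array([ 0.5545, -0.0298])]
```

Keeper 1 stands upright again on the bench at about jig (23.5,-115), and both cameras agree. Now I grasp keeper 2, lower this time.

{"name": "drive_tool", "arguments": {
  "series": [
    [[0,0.17,-2.5],0.1],
    [[0,0,-2.2],0],
    [[0,0,-1.5],0],
    [[0,0,-0.7],0],
    [[0,0,0],0],
    [[0,0,0],0],
    [[0,0,0],0],
    [[0,0,0],0],
    [[0,0,0],0],
    [[0,0,0],0]
  ]
}}

```text
time: 31.2
ee_pos: [0.5002, -0.2313, 0.0218]
eef_rot: [0.76, 0.649, 0.0, 0.0]
ft_force: [-0.5, -0.7, 1.0]
width: 0.0478
grip_force: 0.0
```

{"name": "drive_tool", "arguments": {
  "series": [
    [[0,0,0],0],
    [[0,0,0],0],
    [[0,0,0],0],
    [[0,0,0],0],
    [[0,0,0],0],
    [[0,0,0],0],
    [[0,0,0],0],
    [[0,0,3],0],
    [[0,0,2],0],
    [[0,0,0],0]
  ],
  "hand": 1.0,
  "newtons": 40
}}

```text
time: 32.45
ee_pos: [0.5011, -0.2316, 0.0729]
eef_rot: [0.76, 0.649, 0.001, 0.001]
ft_force: [0.5, 0.1, -0.7]
width: 0.0136
grip_force: 40.0
```

```bash
python3 kp.py
```

```text
t 32.45 jig [  14.59 -342.16] z 72.9 yaw -9.01 F jig x,y,z 0.47 0.22 -0.68 w 0.01357774394940338 40.00001792795956
[ 0.5011 -0.2316  0.0729]
S area 328.4375
  px 315.6 254.1 z0 [ 0.5214 -0.0724] z42 [ 0.5584 -0.0297]
  px 309.6 256.9 z0 [ 0.5364 -0.0736] z42 [ 0.5723 -0.0308]
  px 310.1 271.6 z0 [ 0.5664 -0.0373] z42 [0.6003 0.003 ]
  px 312.1 276.1 z0 [ 0.5725 -0.0244] z42 [0.606 0.015]
  px 318.6 283.4 z0 [ 5.776e-01 -2.000e-04] z42 [0.6107 0.0375]
  px 324.4 280.1 z0 [ 5.633e-01 -1.000e-04] z42 [0.5974 0.0377]
  px 324.6 264.1 z0 [ 0.53  -0.036] z42 [0.5664 0.0042]
S area 158.6875
  px 271.6 178.4 z0 [ 0.3926 -0.3861] z42 [ 0.4384 -0.322 ]
  px 272.1 195.9 z0 [ 0.4448 -0.3159] z42 [ 0.487  -0.2565]
  px 269.6 197.4 z0 [ 0.4534 -0.3143] z42 [ 0.4951 -0.255 ]
  px 275.4 202.4 z0 [ 0.4575 -0.2868] z42 [ 0.4988 -0.2295]
  px 279.6 199.9 z0 [ 0.4431 -0.2891] z42 [ 0.4854 -0.2316]
  px 279.1 183.9 z0 [ 0.3962 -0.3509] z42 [ 0.4418 -0.2892]
T area 88.625
  px 313.4 237.6 z0 [0.5832 0.0017] z42 [0.579  0.0009]
  px 312.1 241.4 z0 [0.5732 0.0048] z42 [0.5693 0.0039]
  px 313.1 243.6 z0 [0.5673 0.0021] z42 [0.5635 0.0013]
  px 325.1 245.9 z0 [ 0.5618 -0.0296] z42 [ 0.5582 -0.0295]
  px 325.9 240.4 z0 [ 0.5764 -0.0314] z42 [ 0.5724 -0.0312]
  rect ((1278.5718994140625, 969.1323852539062), (57.84749221801758, 27.911678314208984), 16.50436019897461) [ 0.5682 -0.0144  0.042 ]
  box [array([0.5646, 0.0059]), array([0.5818, 0.0011]), array([ 0.5718, -0.0346]), array([ 0.5545, -0.0298])]
```

{"name": "drive_tool", "arguments": {
  "series": [
    [[0.65,4.95,0.2],-1],
    [[0.65,4.95,0.2],-1],
    [[0.65,4.95,0.2],-1],
    [[0.65,4.95,0.2],-1],
    [[0.65,4.95,0.2],-1],
    [[0.65,4.95,0.2],-1.1],
    [[0,0,0],0],
    [[0,0,-1.8],0],
    [[0,0,-1.3],0],
    [[0,0,-0.6],0]
  ]
}}

```text
time: 33.8
ee_pos: [0.5383, 0.0643, 0.045]
eef_rot: [0.795, 0.607, -0.001, -0.0]
ft_force: [1.1, 0.7, -1.2]
width: 0.0133
grip_force: 40.0
```

```bash
python3 -c "
from h import *
st()"
```

```text
t 33.8 jig [-26.92 -46.85] z 45.0 yaw -15.22 F jig x,y,z 0.89 1.0 -1.19 w 0.013322546932743014 39.99993860721588
```

{"name": "drive_tool", "arguments": {
  "series": [
    [[0.16,0.45,0],0.1],
    [[0.16,0.45,0],0],
    [[0.16,0.45,0],0],
    [[0.16,0.45,0],0],
    [[0.16,0.45,0],0],
    [[0.16,0.45,0],0],
    [[0.08,0.2,0],0],
    [[0.03,0.13,0],0],
    [[0,0,0],0],
    [[0,0,0],0]
  ]
}}

```text
time: 35.05
ee_pos: [0.5499, 0.0958, 0.0468]
eef_rot: [0.793, 0.609, -0.0, 0.0]
ft_force: [0.6, 0.1, 0.2]
width: 0.0135
grip_force: 40.0
```

```bash
python3 -c "
from h import *
st()"
```

```text
t 35.05 jig [-23.92 -13.4 ] z 46.8 yaw -15.03 F jig x,y,z 0.53 0.21 0.23 w 0.013486435673752082 39.999834448099136
```

{"name": "drive_tool", "arguments": {
  "series": [
    [[-0.09,-0.1,0],0],
    [[0,0,0],0],
    [[0,0,-0.3],0],
    [[0,0,-0.3],0],
    [[0,0,-0.2],0],
    [[0,0,-0.15],0],
    [[0,0,-0.15],0],
    [[0,0,-0.1],0],
    [[0,0,0],0],
    [[0,0,0],0]
  ]
}}

```text
time: 36.3
ee_pos: [0.5491, 0.095, 0.0348]
eef_rot: [0.793, 0.609, 0.0, 0.0]
ft_force: [-0.5, -0.6, -1.7]
width: 0.0139
grip_force: 40.0
```

```bash
python3 -c "
from h import *
st();print(r.read_state()['torque'])"
```

```text
t 36.3 jig [-24.52 -14.42] z 34.8 yaw -15.01 F jig x,y,z -0.37 -0.68 -1.65 w 0.013865374747519121 40.0000187382102
[-0.14076299  0.01457155  0.02580669]
```

It is entering the pocket without force. I continue down.

{"name": "drive_tool", "arguments": {
  "series": [
    [[0,0,-0.15],0],
    [[0,0,-0.15],0],
    [[0,0,-0.15],0],
    [[0,0,-0.12],0],
    [[0,0,-0.1],0],
    [[0,0,-0.1],0],
    [[0,0,-0.1],0],
    [[0,0,-0.05],0],
    [[0,0,0],0],
    [[0,0,0],0]
  ]
}}

```text
time: 37.55
ee_pos: [0.549, 0.095, 0.0257]
eef_rot: [0.793, 0.609, 0.0, -0.0]
ft_force: [-1.7, -0.3, 4.0]
width: 0.0142
grip_force: 40.0
```

```bash
python3 -c "
from h import *
st()"
```

```text
t 37.55 jig [-24.61 -14.4 ] z 25.7 yaw -15.01 F jig x,y,z -1.54 -0.76 3.97 w 0.014154593980924796 40.00122422352433
```

{"name": "drive_tool", "arguments": {
  "series": [
    [[0,0,0],0],
    [[0,0,0],0],
    [[0,0,0],0],
    [[0,0,1],0],
    [[0,0,3],0],
    [[0,0,3],0],
    [[0.5,-2.74,0],0],
    [[0.5,-2.74,0],0],
    [[0.5,-2.74,0],0],
    [[0.5,-2.74,0],-0.4]
  ],
  "hand": 0.55
}}

```text
time: 38.8
ee_pos: [0.5693, -0.0155, 0.0964]
eef_rot: [0.796, 0.606, 0.0, 0.0]
ft_force: [0.6, 0.2, 0.6]
width: 0.0394
grip_force: 0.0
```

```bash
python3 -c "
from h import *
st()"
```

```text
t 38.8 jig [  23.92 -115.76] z 96.4 yaw -15.42 F jig x,y,z 0.54 0.4 0.64 w 0.03936050469031402 0.0
```

{"name": "drive_tool", "arguments": {
  "series": [
    [[0,0.05,-2.8],0],
    [[0,0,-2.4],0],
    [[0,0,-1.5],0],
    [[0,0,-0.74],0],
    [[0,0,0],0],
    [[0,0,0],0],
    [[0,0,0],0],
    [[0,0,0],0],
    [[0,0,0],0],
    [[0,0,0],0]
  ]
}}

```text
time: 40.05
ee_pos: [0.569, -0.0141, 0.0212]
eef_rot: [0.796, 0.606, 0.0, 0.0]
ft_force: [-0.3, 0.5, -0.7]
width: 0.0393
grip_force: 0.0
```

{"name": "drive_tool", "arguments": {
  "series": [
    [[0,0,0],0],
    [[0,0,0],0],
    [[0,0,0],0],
    [[0,0,0],0],
    [[0,0,0],0],
    [[0,0,0],0],
    [[0,0,0],0],
    [[0,0,1.5],0.3],
    [[0,0,1.0],0],
    [[0,0,0],0]
  ],
  "hand": 1.0
}}

```text
time: 41.3
ee_pos: [0.5699, -0.014, 0.0475]
eef_rot: [0.794, 0.608, 0.001, 0.001]
ft_force: [-0.5, -1.9, -0.1]
width: 0.0138
grip_force: 40.0
```

```bash
python3 kp.py | cut -c1-90
```

```text
t 41.3 jig [  24.06 -114.19] z 47.5 yaw -15.11 F jig x,y,z 0.07 -1.99 -0.15 w 0.0138035002
[ 0.5699 -0.014   0.0475]
S area 86.71875
  px 372.4 284.4 z0 [0.5056 0.0687] z42 [0.5437 0.1018]
  px 367.9 281.1 z0 [0.505  0.0566] z42 [0.5431 0.0905]
  px 365.6 276.9 z0 [0.4991 0.045 ] z42 [0.5376 0.0797]
  px 360.1 278.6 z0 [0.5105 0.0417] z42 [0.5482 0.0766]
  px 360.1 288.1 z0 [0.53  0.061] z42 [0.5664 0.0946]
S area 191.125
  px 315.6 243.9 z0 [ 0.498 -0.099] z42 [ 0.5366 -0.0545]
  px 315.4 265.1 z0 [ 0.5455 -0.0458] z42 [ 0.5809 -0.0049]
  px 313.1 267.1 z0 [ 0.5529 -0.044 ] z42 [ 0.5878 -0.0032]
  px 318.6 272.4 z0 [ 0.5558 -0.0247] z42 [0.5905 0.0148]
  px 322.9 271.1 z0 [ 0.5472 -0.0221] z42 [0.5825 0.0172]
  px 323.9 268.9 z0 [ 0.5412 -0.0259] z42 [0.5768 0.0136]
  px 323.9 262.9 z0 [ 0.5284 -0.04  ] z42 [5.649e-01 5.000e-04]
  px 321.1 262.1 z0 [ 0.5308 -0.0454] z42 [ 0.5672 -0.0046]
  px 321.1 256.1 z0 [ 0.5177 -0.06  ] z42 [ 0.555  -0.0182]
  px 323.6 255.1 z0 [ 0.5118 -0.0592] z42 [ 0.5494 -0.0174]
  px 323.9 252.9 z0 [ 0.5064 -0.0644] z42 [ 0.5444 -0.0223]
T area 64.9375
  px 269.4 248.6 z0 [0.5524 0.117 ] z42 [0.5491 0.113 ]
  px 282.9 252.9 z0 [0.5417 0.0812] z42 [0.5387 0.0782]
  px 283.9 248.9 z0 [0.5523 0.0788] z42 [0.549  0.0758]
  px 273.9 245.1 z0 [0.5618 0.1054] z42 [0.5582 0.1017]
  px 270.6 245.1 z0 [0.5617 0.1139] z42 [0.5581 0.11  ]
  rect ((1107.8623046875, 996.7567749023438), (57.81202697753906, 21.64202880859375), 17.4
  box [array([0.5475, 0.1142]), array([0.5608, 0.1103]), array([0.5502, 0.0748]), array([0
```

{"name": "drive_tool", "arguments": {
  "series": [
    [[0.43,1.67,0.2],0],
    [[0.43,1.67,0],0],
    [[0.43,1.67,0],0],
    [[0.43,1.67,0],0],
    [[0.2,0.8,0],0],
    [[0.2,0.7,0],0],
    [[0.15,0.5,0],0],
    [[0.1,0.3,0],0],
    [[0.05,0.2,0],0],
    [[0,0,0],0]
  ]
}}

```text
time: 42.65
ee_pos: [0.5932, 0.0776, 0.0482]
eef_rot: [0.794, 0.608, 0.0, 0.0]
ft_force: [-0.2, 0.0, -0.6]
width: 0.0135
grip_force: 40.0
```

```bash
python3 -c "
from h import *
st()"
```

```text
t 42.65 jig [ 22.67 -19.62] z 48.2 yaw -15.12 F jig x,y,z -0.16 -0.01 -0.62 w 0.013527648055583987 39.99985869973898
```

{"name": "drive_tool", "arguments": {
  "series": [
    [[0.05,0.15,0],0],
    [[0.05,0.15,0],0],
    [[0.05,0.1,0],0],
    [[0.05,0.06,0],0],
    [[0,0,0],0],
    [[0,0,-0.4],0],
    [[0,0,-0.4],0],
    [[0,0,-0.2],0],
    [[0,0,-0.15],0],
    [[0,0,0],0]
  ]
}}

```text
time: 43.9
ee_pos: [0.5952, 0.0823, 0.0366]
eef_rot: [0.794, 0.608, -0.0, 0.0]
ft_force: [-0.1, -0.5, -0.6]
width: 0.0143
grip_force: 40.0
```

```bash
python3 -c "
from h import *
st()"
```

```text
t 43.9 jig [ 23.35 -14.61] z 36.6 yaw -15.11 F jig x,y,z 0.05 -0.52 -0.63 w 0.014281251510123591 39.99977675266564
```

{"name": "drive_tool", "arguments": {
  "series": [
    [[0,0,-0.15],0],
    [[0,0,-0.15],0],
    [[0,0,-0.15],0],
    [[0,0,-0.1],0],
    [[0,0,-0.1],0],
    [[0,0,0],0],
    [[0,0,0],0],
    [[0,0,0],0],
    [[0,0,0],0],
    [[0,0,0],0]
  ]
}}

```text
time: 45.15
ee_pos: [0.5952, 0.0823, 0.0302]
eef_rot: [0.794, 0.608, 0.0, 0.0]
ft_force: [-0.4, 0.0, -0.9]
width: 0.0136
grip_force: 40.0
```

```bash
python3 -c "
from h import *
st()"
```

```text
t 45.15 jig [ 23.35 -14.57] z 30.2 yaw -15.11 F jig x,y,z -0.4 -0.11 -0.86 w 0.013589974969522549 39.99972715973854
```

Keeper 1 is 7 mm in and free. I continue to the floor.

{"name": "drive_tool", "arguments": {
  "series": [
    [[0,0,-0.12],0],
    [[0,0,-0.12],0],
    [[0,0,-0.1],0],
    [[0,0,-0.1],0],
    [[0,0,-0.06],0],
    [[0,0,-0.04],0],
    [[0,0,0],0],
    [[0,0,0],0],
    [[0,0,0],0],
    [[0,0,0],0]
  ]
}}

```text
time: 46.4
ee_pos: [0.5952, 0.0823, 0.0252]
eef_rot: [0.794, 0.608, 0.0, -0.0]
ft_force: [-2.3, 0.7, 5.9]
width: 0.0139
grip_force: 40.0
```

{"name": "drive_tool", "arguments": {
  "series": [
    [[0,0,0],0],
    [[0,0,0],0],
    [[0,0,0],0],
    [[0,0,1],0],
    [[0,0,3],0],
    [[0,0,4],0],
    [[-0.5,-4.5,1],0],
    [[-0.5,-4.5,0],0],
    [[-0.5,-4.5,0],0],
    [[-0.5,-4.5,0],0]
  ],
  "hand": 0.55
}}

```text
time: 47.65
ee_pos: [0.5752, -0.0991, 0.1157]
eef_rot: [0.794, 0.608, 0.001, 0.0]
ft_force: [0.8, 0.3, -0.2]
width: 0.0393
grip_force: 0.0
```

```bash
python3 kp.py | grep -v px; python3 -c "
from h import *
crops('pics/c8.png',tb=(240,310,205,270),sb=(306,414,260,350))"
```

```text
t 47.65 jig [  51.44 -194.92] z 115.7 yaw -15.11 F jig x,y,z 0.72 0.55 -0.17 w 0.03932900893830273 0.0
[ 0.5752 -0.0991  0.1157]
S area 131.6875
S area 85.875
T area 64.8125
  rect ((1107.8623046875, 996.7567749023438), (57.81202697753906, 21.64202880859375), 17.447187423706055) [0.5489 0.0945 0.042 ]
  box [array([0.5475, 0.1142]), array([0.5608, 0.1103]), array([0.5502, 0.0748]), array([0.5369, 0.0787])]
T area 72.375
  rect ((1128.34912109375, 926.4747314453125), (58.30172348022461, 22.956846237182617), 17.650123596191406) [0.5942 0.0823 0.042 ]
  box [array([0.5926, 0.1024]), array([0.6068, 0.0982]), array([0.5959, 0.0623]), array([0.5817, 0.0665])]
```

View pics/c8.png

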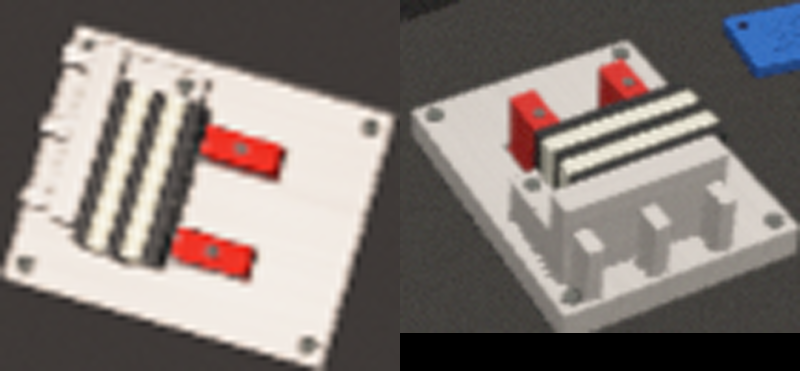

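The row is upright and tight, and both keepers are seated in the pockets, at (240,150) and (213,253) in the top half. I'll check flushness numerically before handing in.

```bash
python3 - <<'E'
from h import *
T=vision.camera('top');a=g[2];I=T['color'].min(2).astype(np.float32)
W=lambda x,y,z:[g[0]+(x*np.cos(a)-y*np.sin(a))/1e3,g[1]+(x*np.sin(a)+y*np.cos(a))/1e3,z/1e3]
def s(x,y):
    u=np.array([proj(T,W(x,y+e,58)) for e in(-1.5,0,1.5)],np.float32); return int(cv2.remap(I,u[None,:,0],u[None,:,1],cv2.INTER_LINEAR).mean())
for i,y in enumerate((41,33,25,17,9),1):
    print(i,"near",[s(x,y) for x in range(-46,-30,2)],"far",[s(x,y) for x in range(30,46,2)])
print("y profile x=0",[(y,s(0,y)) for y in range(0,52,2)])
E
```

```text
1 near [225, 227, 225, 188, 127, 98, 96, 95] far [87, 77, 77, 93, 135, 198, 199, 204]
2 near [225, 227, 213, 167, 167, 202, 216, 209] far [208, 208, 218, 224, 225, 225, 225, 223]
3 near [225, 226, 198, 132, 87, 90, 92, 92] far [85, 82, 77, 113, 189, 223, 225, 222]
4 near [225, 226, 186, 144, 145, 206, 213, 209] far [208, 206, 209, 219, 184, 148, 123, 117]
5 near [226, 227, 218, 163, 97, 84, 79, 77] far [72, 73, 74, 95, 143, 182, 192, 183]
y profile x=0 [(0, 155), (2, 98), (4, 68), (6, 69), (8, 76), (10, 84), (12, 119), (14, 171), (16, 209), (18, 220), (20, 205), (22, 159), (24, 107), (26, 87), (28, 121), (30, 174), (32, 211), (34, 219), (36, 203), (38, 156), (40, 104), (42, 82), (44, 104), (46, 153), (48, 202), (50, 224)]
```

Plates 1 and 5 sit at the fence, but plate 3 reads about 1.3 mm short: the small finger gap spared it. I'll give one more gentle fence push with fully closed fingers.

{"name": "drive_tool", "arguments": {
  "series": [
    [[-0.68,2.72,0],10],
    [[-0.68,2.72,0],10],
    [[-0.68,2.72,0],10],
    [[-0.68,2.72,0],10],
    [[-0.68,2.72,0],10],
    [[-0.68,2.72,0],10],
    [[-0.68,2.72,0],10],
    [[-0.68,2.72,0],10],
    [[-0.72,2.7,0],10],
    [[0,0,0],0]
  ],
  "hand": 1.0,
  "newtons": 20
}}

```text
time: 49.15
ee_pos: [0.5126, 0.1507, 0.115]
eef_rot: [0.128, 0.992, 0.001, -0.0]
ft_force: [0.3, 0.4, 0.1]
width: 0.0006
grip_force: 0.0
```

```bash
python3 -c "
from h import *
st()"
```

```text
t 49.15 jig [-74.27  29.85] z 115.0 yaw 75.29 F jig x,y,z 0.2 0.5 0.09 w 0.0006200534799602324 0.0
```

{"name": "drive_tool", "arguments": {
  "series": [
    [[-0.13,-0.47,-2],-0.4],
    [[0,0,-2.8],0],
    [[0,0,-2],0],
    [[0,0,-1.3],0],
    [[0,0,-0.7],0],
    [[0.48,-0.13,0],0],
    [[0.48,-0.13,0],0],
    [[0.38,-0.1,0],0],
    [[0.2,-0.05,0],0],
    [[0,0,0],0]
  ]
}}

```text
time: 50.4
ee_pos: [0.5279, 0.1381, 0.0269]
eef_rot: [0.135, 0.991, 0.0, 0.0]
ft_force: [-0.4, -0.0, -0.1]
width: 0.0006
grip_force: 0.0
```

```bash
python3 -c "
from h import *
st()"
```

```text
t 50.4 jig [-56.23  21.65] z 26.9 yaw 74.48 F jig x,y,z -0.4 -0.16 -0.09 w 0.0006409723182246572 0.0
```

{"name": "drive_tool", "arguments": {
  "series": [
    [[0.09,0.32,0],0.4],
    [[0.12,-0.03,0],0],
    [[0.12,-0.03,0],0],
    [[0.1,-0.03,0],0],
    [[0.1,-0.03,0],0],
    [[0.08,-0.02,0],0],
    [[0.06,-0.02,0],0],
    [[0.05,-0.01,0],0],
    [[0.04,-0.01,0],0],
    [[0,0,0],0]
  ]
}}

```text
time: 51.65
ee_pos: [0.5353, 0.1395, 0.0267]
eef_rot: [0.132, 0.991, 0.0, -0.0]
ft_force: [0.0, -0.2, 0.5]
width: 0.0005
grip_force: 0.3
```

```bash
python3 -c "
from h import *
st()"
```

```text
t 51.65 jig [-49.47  24.95] z 26.7 yaw 74.89 F jig x,y,z 0.07 -0.18 0.53 w 0.00045116006574498274 0.30314237970742397
```

{"name": "drive_tool", "arguments": {
  "series": [
    [[0.03,-0.01,0],0],
    [[0.02,0,0],0],
    [[0.02,-0.01,0],0],
    [[0.02,0,0],0],
    [[0.02,-0.01,0],0],
    [[0,0,0],0],
    [[0,0,0],0],
    [[0,0,0],0],
    [[0,0,0],0],
    [[0,0,0],0]
  ]
}}

```text
time: 52.9
ee_pos: [0.5353, 0.1396, 0.0267]
eef_rot: [0.131, 0.991, -0.0, -0.001]
ft_force: [-8.9, 0.3, 6.5]
width: 0.0003
grip_force: 4.0
```

```bash
python3 -c "
from h import *
st()"
```

```text
t 52.9 jig [-49.44  25.  ] z 26.7 yaw 74.92 F jig x,y,z -8.64 -2.02 6.52 w 0.00031055281735191083 3.9850244944682345
```

{"name": "drive_tool", "arguments": {
  "series": [
    [[-0.1,0.03,0],0],
    [[-0.3,0.08,0],0],
    [[-1,0.27,0],0],
    [[-1.2,0.3,1],0],
    [[-2,0,3],0],
    [[-2,-4,3],0],
    [[0,-5,1],0],
    [[0,-5,0],0],
    [[0,-5,0],0],
    [[0,0,0],0]
  ]
}}

```text
time: 54.15
ee_pos: [0.4698, -0.0473, 0.1075]
eef_rot: [0.134, 0.991, -0.0, 0.001]
ft_force: [1.2, 0.4, 0.7]
width: 0.0002
grip_force: 0.0
```

```bash
python3 - <<'E'
from h import *
st()
T=vision.camera('top');a=g[2];I=T['color'].min(2).astype(np.float32)
W=lambda x,y,z:[g[0]+(x*np.cos(a)-y*np.sin(a))/1e3,g[1]+(x*np.sin(a)+y*np.cos(a))/1e3,z/1e3]
def s(x,y,z=58):
    u=np.array([proj(T,W(x,y+e,z)) for e in(-1.5,0,1.5)],np.float32); return int(cv2.remap(I,u[None,:,0],u[None,:,1],cv2.INTER_LINEAR).mean())
for i,y in enumerate((41,33,25,17,9),1):
    print(i,"near",[s(x,y) for x in range(-46,-30,2)],"far",[s(x,y) for x in range(30,46,2)])
print([(y,s(0,y)) for y in range(0,52,4)])
E
python3 kp.py | grep -A0 -E "rect|area"
```

```text
t 54.15 jig [ -63.83 -172.52] z 107.5 yaw 74.55 F jig x,y,z 1.02 0.74 0.71 w 0.00023067735443420008 0.0
1 near [226, 227, 225, 187, 127, 98, 95, 95] far [87, 81, 79, 93, 135, 198, 199, 204]
2 near [225, 227, 214, 169, 167, 202, 216, 209] far [208, 205, 206, 217, 224, 224, 225, 223]
3 near [225, 227, 215, 171, 98, 91, 91, 91] far [85, 81, 78, 102, 171, 215, 225, 222]
4 near [225, 227, 221, 183, 155, 206, 213, 208] far [208, 206, 209, 219, 185, 148, 123, 117]
5 near [226, 227, 218, 163, 98, 83, 78, 75] far [73, 73, 73, 94, 143, 182, 193, 183]
[(0, 158), (4, 75), (8, 76), (12, 119), (16, 210), (20, 205), (24, 106), (28, 117), (32, 212), (36, 201), (40, 103), (44, 104), (48, 203)]
S area 131.28125
--
S area 85.65625
--
T area 64.53125
--
  rect ((1107.8623046875, 996.7567749023438), (57.81202697753906, 21.64202880859375), 17.447187423706055) [0.5489 0.0945 0.042 ]
--
T area 72.4375
--
  rect ((1128.34912109375, 926.4747314453125), (58.30172348022461, 22.956846237182617), 17.650123596191406) [0.5942 0.0823 0.042 ]
```

Plates 3 and 4 moved in by about 0.8 mm, and all the edges now agree to within pixel accuracy. The keepers are unchanged, so I'm handing in.

```bash
python3 -c "
from bench import r
print(r.close_job())"
```

```text
the job is handed in; nothing more can be done
None
```

I handed the job in at about 54 s: the row is upright, tight and flush and both keepers are home, but keeper A's nose hit plate 5's top at about 18 N on its first try and chipping was not checked, and I re-pushed the row to the fence (about 9 N) after the keepers were in.

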